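Half-open the light box shutter for an exposure

TASK

With the light box's shutter still shut, push the trip box's sprung plunger fully down to arm the exposure, and let it come back up. Then slide the sprung shutter to half travel, so that half the window is uncovered, never letting it run fully open, and finish while still holding it there against its spring. Leave everything else on the bench where it is.

Things in the scene. Friction and masses are not known exactly. Their poses are not given: they have to be found in the camera images.
- light_box: White bench-top light box fixed to the bench, 160 (x) x 240 (y) x 70 mm high; origin at the centre of its underside, z up; its yaw differs each time. On its flat top two aluminium rails run along y (at x = -34 and +34 mm, each 10 wide, 10 high, y from -82 to +98 mm), with a fixed steel lug 30 (x) x 8 (y) x 20 mm high at (0, +100) mm. Between them the steel shutter slides, opening towards the box's +y.
- window (a point): Centre of the white window in the light box's top, 40 (box x) x 60 (box y) mm, 70 mm above the bench, covered by the shutter when shut.
- half_mark (a point): The long middle one of three black ticks (shut, half, full) on the light box's top beside its +x rail. A black pointer on the shutter stands opposite it at half travel, and then the shutter's rear (-y) edge crosses the middle of the window.
- shutter (a joint): Travel of the shutter along the light box's +y, in m: 0 shut (its start), 0.030 half travel, 0.060 fully open (stop). Its spring pushes back with 3 N shut, rising to 7.5 N at half and 12 N fully open; let go, it snaps shut.
- shutter_tab (a point): Centre of the top of the shutter's upright steel tab: 12 mm thick along the slide (box y), 40 mm wide (box x), 123 mm above the bench. It stands 46 mm above the middle of the shutter's plate, 56 (x) x 66 (y) x 4 mm, whose top is 77 mm above the bench. Axes as the light box. At (0, -35) mm in the box's frame when shut; moves with the shutter.
- trip_box: Grey switch box fixed to the bench, 90 (x) x 80 (y) x 50 mm high, with one steel mushroom plunger in the middle of its top; origin at the centre of its underside, z up. Stands to the left or right of the light box, the other side taken by the tube rack.
- plunger (a joint): How far the plunger is pushed down, in m: 0 up (its start), 0.020 fully down (stop). Sprung, 3 N at the start to 8 N fully down; it comes back up by itself.
- plunger_top (a point): Centre of the flat top of the plunger's round head (40 mm diameter, 10 mm thick); 92 mm above the bench when up, 72 mm fully down, where it is still 16 mm above the collar round its stem.
- tube_rack: Bystander: orange block of small capped tubes, 90 x 120 x 63 mm high, loose; origin under its centre.
- jar: Bystander: closed glass jar, 68 mm diameter, 80 mm high, loose; origin under its centre.
- marker: Bystander: marker pen lying along its x axis, 125 mm long, 13 mm thick, loose; origin under its middle.
- slide_case: Bystander: closed clear plastic case, 76 x 126 x 53 mm high, loose; origin under its centre.
- small_rack: Bystander: small red tube rack, 80 x 80 x 60 mm high, loose; origin under its centre.
- beaker: Bystander: open glass beaker, 64 mm diameter, 75 mm high, loose; origin under its centre.
There are look-alikes about, which are no part of the job. Leave any purple look-alike of the trip_box alone.

How it is judged:
By the outcome, as a careful person would: the job done as asked, in the order asked, and still so for the second after the job is handed in, while the arm keeps its last pose, push and grip.
It also fails if it takes over 50 s, if anything falls off the work surface, if the arm or the gripper's body presses on something with over 40 N, if the wrist force passes 120 N, or if a joint passes its speed limit or range.

ROBOT

A 7-joint arm with a two-finger parallel gripper is mounted at the origin on the work surface. World frame = base frame: x ahead of the robot, y to its left, z up, the work surface at z = 0. Lengths are in m, angles in rad, forces in N, time in s.
With the tool pointing down it reaches from about 0.425 to 0.925 m from the base axis. Payload 6.8 kg.
Tool frame: the origin (TCP) lies at the very end of the fingers, on their centre line; the grasp point (between the pads) lies behind it (env.grip_depth is the z of the grasp point in the tool frame, in m); z points along the fingers, y is the direction in which the jaws open and shut (so a half turn about z gives the same grasp; the last joint's range is limited). The gripper opens to 85 mm and grips with 20 to 120 N. Pads are 22 mm wide; open, the fingers measure 114 mm over their backs; the gripper's body (76 mm by 85 mm) begins 54 mm behind the grasp point. The pads swing forward as they close: fully open they stand 13 mm farther back than shut.
Start: joints at [-1.413, 0.477, 0.022, 1.555, -0.011, 1.109, -0.083], TCP at [0.177, 0.651, 0.231] pointing down, gripper open.
Joint ranges: [-2.96, 2.96], [-0.34, 2.1], [-1.41, 1.46], [0.24, 2.44], [-1.37, 4.51], [0.17, 1.92], [-2.96, 2.96]. Speed limits (rad/s): [2.39, 2.39, 3.14, 3.14, 3.14, 3.14, 3.14].

INTERFACE

Orientations are given as a unit quaternion [x, y, z, w].
In Python, from workcell import env, imaging, nets gives the robot as it stands. The module is installed in compiled form; this text tells all that it offers.
- The arm moves only by the shell command python3 -m crank 'ROWS' [FORCE]. ROWS is JSON, one flat list of numbers, 7 for each row, row after row: the closure, from 0 (fully open) to 1 (shut), then the shift along the tool's x, y, z scaled (see below), then the turn, a rotation vector about the tool's x, y, z scaled (see below). In form: [jaw, x, y, z, wx, wy, wz, jaw, x, y, z, wx, wy, wz, ...]. A call has 1 to 12 rows; each row shifts and turns the commanded pose from where the row before left it, along the tool's axes as they then stand; what a row does not reach is not made up. The controller multiplies each number of a shift by 0.025 m and each number of a turn by 60 degrees. A row lasts 1/12 s, in which the tool goes at most 41.7 mm and 7.16 degrees, less where a joint would pass 70% of its speed; a pose out of reach is approached as far as the arm can. A call with a number of a shift or a turn outside -1 to 1 is refused whole. A call with a gripper value outside its range is refused whole. The fingers move at their own pace and stop on an object; FORCE is the grip in N (left out, the last holds). Time passes only in rows, so rows that do not move let the fingers close. It gives the time, the measured TCP pose, the force and the opening at its end, in the units of the state.
- env.get_obs(): the state, without advancing time (a new reading comes with each control period).
- imaging.camera(name): name is "side" or "top"; returns a dict with "frame" (420x560x3 uint8, blue, green, red), "fx", "fy", "cx", "cy" (pixels), "k1" (the pictures are not rectified: a ray, as slopes to the right and down, at radius r is drawn at 1 + k1 r^2 times it, then the intrinsics apply), "extrinsics" (4x4, takes a point from camera to world coordinates). Camera axes: x right, y down, z forward; pixel columns grow to the right and rows downward; lengths in m; the calibration is good to about 2 mm. A picture is of the moment at which its call begins. There is no depth.
- env.job_done(): hands the job in, once; it reports no verdict.
Trained networks look in the newest picture that a camera, given by its name, has taken for a name from the list of things; names that differ only in an ending like _2 or _b are one class to them, and where a whole thing is asked for, a point or a joint stands for the part that bears it (a point fixed in the world has none). Each returns a list of dicts, best first, with "conf" (0 to 1); they miss things now and then, are a little off and sometimes report something else, mostly with a low value. They report only what shows in the picture. A call takes as long as a camera call. They do not tell look-alikes from the thing itself.
- nets.masks_of(camera, query): "mask" (420x560 bool, what is visible of it) and "pixel" ([row, column] in pixels, amid what is visible of it).
The state is a dict: "time_s": time; "joints": joint angles; "qd": joint speeds; "tau": joint torques, N m; "eef_pos": TCP position; "ee_rot": TCP orientation; "contact_force": force on the tool from outside, world axes, zero at the start; "moment": the same for the moment, N m; "opening": opening from 0.0 (shut) to 1.0 (fully open).
Only numpy, scipy, OpenCV 4.12 (cv2) and the standard library are available. Lean on these libraries where they do the work, as an engineer would, in place of code of your own. Each camera call takes 0.05 s, during which the arm holds its last target.

## Working session

There is one attempt and no reset: what is moved stays moved. The work goes in short steps, Python scripts to look and compute and a shell command to move; the robot and the scene stay as the last step left them, time stands still between calls to the robot, and variables do not carry over. Pictures are saved under pics/ and viewed, and the job is handed in when it is done.

```bash
mkdir -p pics; ls; cat > h.py <<'E'
import numpy as np, cv2
from workcell import env, imaging, nets
def proj(c,P):
    E=np.array(c["extrinsics"]);p=np.linalg.inv(E)@np.append(P,1);s=p[:2]/p[2];r2=s@s;s=s*(1+c["k1"]*r2)
    return np.array([c["fx"]*s[0]+c["cx"],c["fy"]*s[1]+c["cy"]])
def unp(c,u,v,z):
    d=np.array([(u-c["cx"])/c["fx"],(v-c["cy"])/c["fy"]]);s=d.copy()
    for _ in range(30): s=d/(1+c["k1"]*(s@s))
    E=np.array(c["extrinsics"]);r=E[:3,:3]@np.array([s[0],s[1],1]);o=E[:3,3];t=(z-o[2])/r[2];return o+t*r
E
python3 - <<'E'
from h import *
for n in("top","side"):
    c=imaging.camera(n);cv2.imwrite(f"pics/{n}0.png",c["frame"]);print(n,c["fx"],c["k1"],np.array(c["extrinsics"])[:3,3])
    for q in("light_box","shutter","shutter_tab","trip_box","plunger","plunger_top","window","half_mark","tube_rack","jar","slide_case","small_rack","beaker","marker"):
        try: print(q,[(round(d["conf"],2),np.round(d["pixel"]).tolist(),int(d["mask"].sum())) for d in nets.masks_of(n,q)][:4])
        except Exception as e: print(q,e)
o=env.get_obs();print(o,env.grip_depth)
E
```

```text
pics
top 381.8259992511427 -0.014632097394973939 [ 0.46783442 -0.05863966  0.96456499]
light_box [(0.8, [223.0, 242.0], 6896)]
shutter [(0.93, [226.0, 253.0], 647)]
shutter_tab []
trip_box [(0.77, [220.0, 375.0], 1399), (0.33, [221.0, 239.0], 6856)]
plunger [(0.78, [217.0, 381.0], 242), (0.58, [212.0, 443.0], 258)]
plunger_top []
window [(0.88, [223.0, 239.0], 6795)]
half_mark [(0.72, [222.0, 240.0], 6916)]
tube_rack [(0.71, [253.0, 132.0], 2023)]
jar []
slide_case [(0.66, [114.0, 334.0], 1697), (0.4, [226.0, 251.0], 632)]
small_rack [(0.75, [161.0, 389.0], 1149)]
beaker [(0.61, [216.0, 379.0], 250), (0.56, [114.0, 181.0], 656)]
marker [(0.81, [300.0, 173.0], 259)]
side 482.54254246934005 -0.05644507066424718 [ 0.07298848 -0.85865195  0.8116216 ]
light_box [(0.66, [217.0, 246.0], 4538)]
shutter [(0.92, [205.0, 246.0], 498)]
shutter_tab [(0.65, [205.0, 248.0], 461)]
trip_box [(0.86, [338.0, 365.0], 2268), (0.59, [297.0, 321.0], 1942)]
plunger [(0.55, [319.0, 370.0], 320), (0.5, [272.0, 320.0], 284)]
plunger_top [(0.68, [319.0, 369.0], 374), (0.58, [276.0, 320.0], 317)]
window [(0.58, 
[... 347 characters left out ...]
, 165)]
{'time_s': 1.5, 'joints': array([-1.41310021,  0.47697412,  0.02241658,  1.55542688, -0.01150128,
        1.10929073, -0.08307073]), 'qd': array([ 0.00022389, -0.00107035,  0.00195938,  0.00041323,  0.00060038,
        0.00092771,  0.00078956]), 'tau': array([ 2.67064815e-04, -5.96319866e+01,  1.60647601e+00, -2.81539339e+01,
        1.24377455e-02,  1.73255357e-03,  9.24744569e-06]), 'eef_pos': array([0.17731321, 0.65130215, 0.23131422]), 'ee_rot': array([ 1.32510875e-01,  9.91181551e-01,  1.50339359e-05, -3.02456638e-06]), 'contact_force': array([ 0.86554195,  0.3050285 , -0.12627938]), 'moment': array([-0.06089558, -0.07649544,  0.00746508]), 'opening': 0.9997000101038378} -0.0187
```

View pics/top0.png

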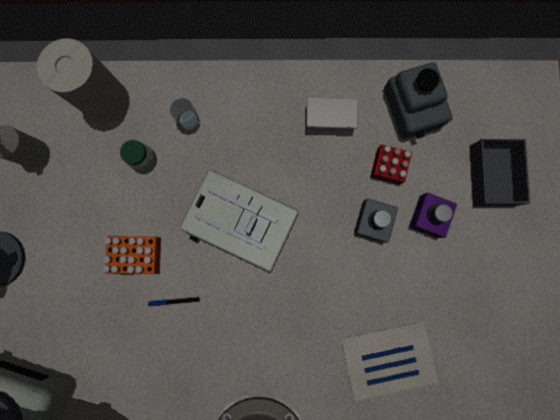

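View pics/side0.png

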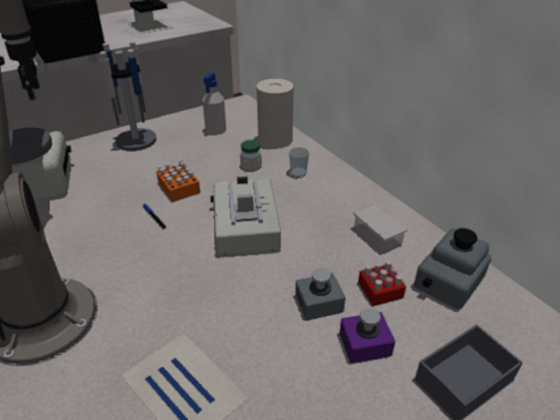

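The top view shows the light box at about (240,220), with its lug at the left end (200,200), so +y points left and up. The grey trip box is at (377,220) with its head at (381,218). The purple look-alike is at (435,215). Next I'll zoom in and measure.

```bash
python3 - <<'E'
from h import *
c=imaging.camera("top");f=c["frame"]
a=cv2.resize(f[160:280,170:310],None,fx=5.6,fy=5,interpolation=cv2.INTER_CUBIC);a=cv2.convertScaleAbs(a,alpha=1.3);cv2.imwrite("pics/z1.png",a)
s=imaging.camera("side");a=cv2.resize(s["frame"][160:280,190:300],None,fx=5,fy=5,interpolation=cv2.INTER_CUBIC);cv2.imwrite("pics/z2.png",cv2.convertScaleAbs(a,alpha=1.3))
# plunger heads via masks
cs={"top":c,"side":s}
for n,sel in(("top",(217,381)),("side",(319,320))):
    imaging.camera(n)
    for d in nets.masks_of(n,"plunger")+nets.masks_of(n,"trip_box")+nets.masks_of(n,"light_box"):
        m=d["mask"].astype(np.uint8);r=cv2.minAreaRect(cv2.findNonZero(m));v,u=np.mean(np.nonzero(m),axis=1)
        print(n,round(d["conf"],2),(u,v),r,[np.round(unp(cs[n],u,v,z),4)[:2] for z in(.05,.07,.092)])
E
```

```text
top 0.64 (np.float64(443.1448598130841), np.float64(212.05607476635515)) ((443.0, 211.5), (15.0, 16.0), 90.0) [array([ 0.5618, -0.4495]), array([ 0.5597, -0.4409]), array([ 0.5575, -0.4315])]
top 0.47 (np.float64(381.60526315789474), np.float64(217.76315789473685)) ((381.5, 218.0), (18.0, 17.0), 90.0) [array([ 0.5485, -0.3001]), array([ 0.5468, -0.2948]), array([ 0.5448, -0.289 ])]
top 0.8 (np.float64(433.1682785299807), np.float64(214.85557704706642)) ((433.4494323730469, 214.89544677734375), (40.28484344482422, 40.65442657470703), 19.17900848388672) [array([ 0.5551, -0.425 ]), array([ 0.5532, -0.417 ]), array([ 0.5511, -0.4082])]
top 0.57 (np.float64(375.93301104972375), np.float64(220.0027624309392)) ((376.31304931640625, 220.1676483154297), (38.210411071777344, 40.059303283691406), 15.64224624633789) [array([ 0.5432, -0.2862]), array([ 0.5415, -0.2812]), array([ 0.5397, -0.2758])]
top 0.98 (np.float64(238.72436459246276), np.float64(219.65191352614664)) ((237.9188690185547, 221.29193115234375), (101.60350036621094, 72.16680908203125), 25.253162384033203) [array([0.5453, 0.0437]),
[... 622 characters left out ...]
683)) ((366.32440185546875, 335.76275634765625), (52.29581832885742, 49.24091720581055), 68.74949645996094) [array([ 0.5412, -0.4412]), array([ 0.5289, -0.4521]), array([ 0.5154, -0.4642])]
side 0.94 (np.float64(319.259671436142), np.float64(294.49178590355064)) ((318.7000427246094, 294.9000244140625), (48.746280670166016, 45.16857147216797), 63.43495178222656) [array([ 0.5286, -0.3025]), array([ 0.5166, -0.3171]), array([ 0.5035, -0.3331])]
side 0.84 (np.float64(245.06307090039147), np.float64(215.51544149630274)) ((244.51022338867188, 213.57762145996094), (77.93353271484375, 66.61007690429688), 82.50414276123047) [array([0.5314, 0.0251]), array([0.5194, 0.0019]), array([ 0.5061, -0.0236])]
```

View pics/z1.png

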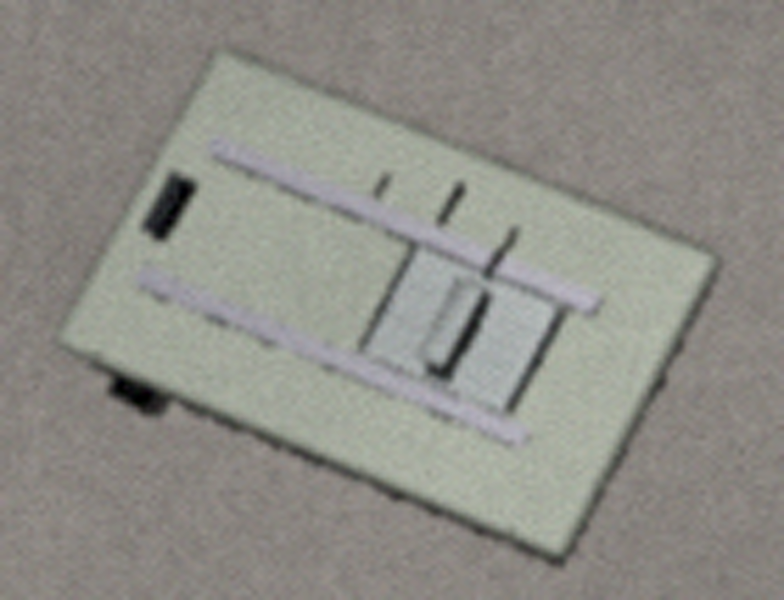

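View pics/z2.png

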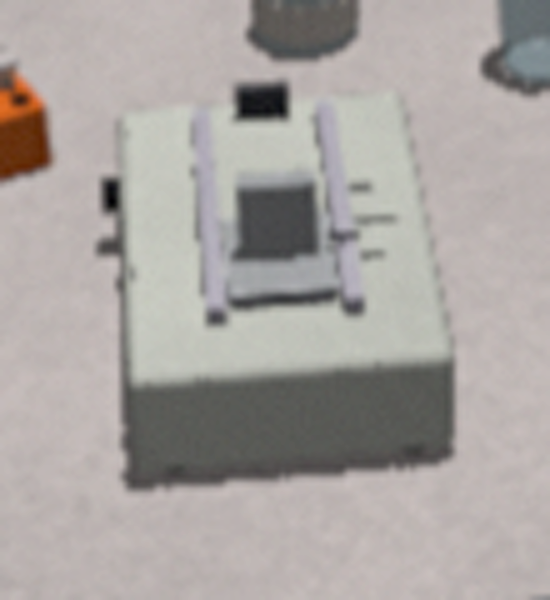

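```bash
python3 - <<'E'
from h import *
from scipy.optimize import least_squares
c=imaging.camera("top");s=imaging.camera("side")
B=[(80,120,70),(80,-120,70),(-80,120,70),(-80,-120,70),(34,98,80),(34,-82,80),(-34,98,80),(-34,-82,80)]
B=np.array(B)/1000
T=np.array([(218,50),(720,258),(62,345),(562,553),(215,148),(598,303),(143,278),(522,437)])/[5.6,5]+[170,160]
S=np.array([(400,95),(450,358),(122,113),(130,382),(325,100),(352,300),(202,108),(217,312)])/5+[190,160]
def w(p,b): 
    C,Q=np.cos(p[2]),np.sin(p[2]);return np.array([p[0]+C*b[0]-Q*b[1],p[1]+Q*b[0]+C*b[1],b[2]])
def res(p,k): 
    r=[]
    if k in(0,2): r+=[(proj(c,w(p,b))-t) for b,t in zip(B,T)]
    if k in(1,2): r+=[(proj(s,w(p,b))-t) for b,t in zip(B,S)]
    return np.array(r).ravel()
for k in(0,1,2):
    q=least_squares(lambda p:res(p,k),[.545,.043,-.4]);print(k,q.x,np.degrees(q.x[2]));print(np.round(res(q.x,k).reshape(-1,2),1).tolist())
p=q.x
for nm,b in(("tab",(0,-.035,.123)),("tabtgt",(0,-.005,.123)),("half",(.05,-.0,.07))): print(nm,w(p,b))
np.save("box.npy",p)
# overlay
a=c["frame"].copy();
for b in list(B)+[np.array([x,y,.123]) for x in(-.02,.02) for y in(-.041,-.029)]: u=proj(c,w(p,b));print(np.round((u-[170,160])*[5.6,5]).tolist() if b[2]>.1 else "")
# plunger joint
def rp(P): return np.r_[proj(c,[*P,.090])-[381.6,217.8],proj(s,[*P,.090])-[320.6,277.0]]
q=least_squares(rp,[.54,-.29]);print("plunger",q.x,q.fun)
f=cv2.resize(c["frame"][185:255,340:470],None,fx=6,fy=6,interpolation=cv2.INTER_CUBIC);cv2.imwrite("pics/z3.png",f)
print((proj(c,[*q.x,.092])-[340,185])*6)
E
```

```text
0 [ 0.54293844  0.03973298 -0.43803809] -25.097733978760424
[[-0.4, -1.5], [1.5, -1.0], [-2.4, 0.3], [1.0, 2.2], [-0.8, -0.7], [0.4, 0.5], [-0.8, -0.5], [1.5, 0.4]]
1 [ 0.54150181  0.0412857  -0.44993218] -25.77921519414632
[[0.8, -1.2], [1.2, 0.1], [-0.7, -0.9], [-1.2, 0.5], [-0.0, 0.2], [0.4, 0.3], [-0.1, 0.3], [-0.3, -0.1]]
2 [ 0.5421887   0.04030176 -0.44330005] -25.399221853863054
[[-0.4, -1.4], [1.3, -0.4], [-2.7, 0.3], [0.4, 2.7], [-0.9, -0.5], [0.1, 1.1], [-1.0, -0.4], [1.1, 0.9], [0.9, -1.2], [2.0, 0.1], [-0.7, -0.7], [-0.4, 0.7], [0.1, 0.3], [1.0, 0.3], [0.0, 0.5], [0.4, 0.1]]
tab [0.5271764  0.00868482 0.123     ]
tabtgt [0.54004409 0.03578506 0.123     ]
half [0.58735576 0.01885562 0.07      ]








[445.0, 372.0]
[417.0, 360.0]
[488.0, 290.0]
[461.0, 278.0]
plunger [ 0.54132066 -0.29023024] [ 0.3713571   1.55103796  1.02170769 -1.58948671]
[253.19595903 205.66309588]
```

View pics/z3.png

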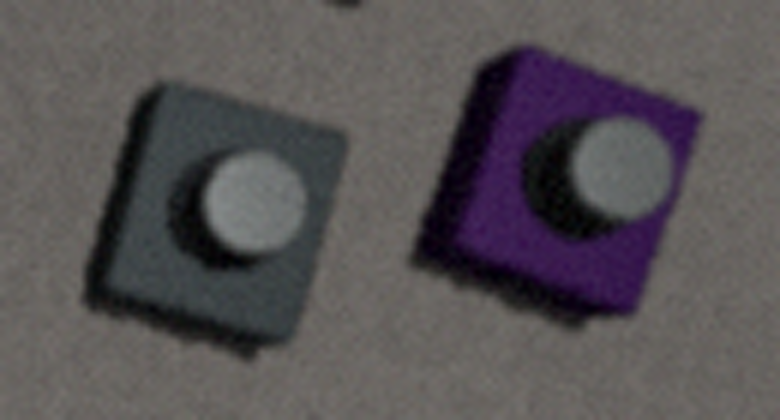

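```bash
python3 - <<'E'
from h import *
c=imaging.camera("top");s=imaging.camera("side")
print(proj(s,[.177,.651,.231]),proj(s,[.177,.651,.38]),proj(c,[.177,.651,.231]))
for u,v in((135,140),(213,130),(275,140),(251,165),(299,175),(134,146)): print((u,v),np.round(unp(s,u,v,0),3))
for p in[(.177,.651),(.4,.45),(.5,.1),(.543,-.29)]: print(proj(s,[*p,.231]))
f=cv2.resize(s["frame"][0:200,0:320],None,fx=2.5,fy=2.5);cv2.imwrite("pics/z4.png",cv2.convertScaleAbs(f,alpha=1.5))
E
```

```text
[36.10784461 99.01175035] [20.8267762  49.65215205] [-97.77657176 409.07057349]
(135, 140) [0.45  0.672 0.   ]
(213, 130) [0.713 0.588 0.   ]
(275, 140) [0.861 0.403 0.   ]
(251, 165) [0.708 0.305 0.   ]
(299, 175) [0.804 0.173 0.   ]
(134, 146) [0.432 0.633 0.   ]
[36.10784461 99.01175035]
[129.66512312 104.60432828]
[215.55143169 145.40082647]
[326.03825627 222.80777525]
```

View pics/z4.png

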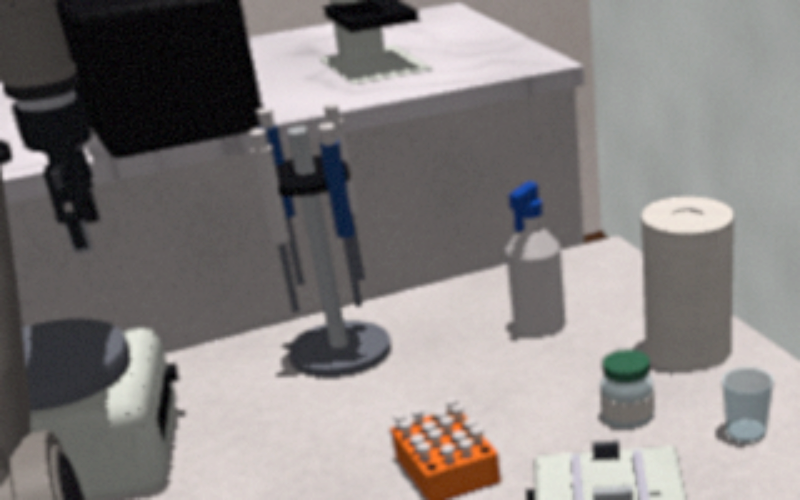

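The top of the plunger is at about (0.542,-0.290), at the right height and within reach. The light box is at (0.542,0.040) with a yaw of -25.4°. The first leg goes inside the pipette stand with the jaws closing.

```bash
python3 -m crank '[1,0,0,-0.8,0,0,0, 1,0,0,-0.8,0,0,0, 1,-0.97,-0.49,0,0,0,0, 1,-0.97,-0.49,0,0,0,0, 1,-0.97,-0.49,0,0,0,0, 1,-0.97,-0.49,0,0,0,0, 1,-0.97,-0.49,0,0,0,0, 1,-0.97,-0.49,0,0,0,0, 1,-0.97,-0.49,0,0,0,0, 1,-0.97,-0.49,0,0,0,0, 1,-0.97,-0.49,0,0,0,0, 1,-0.97,-0.49,0,0,0,0]' 40; python3 -c "
from h import *
o=env.get_obs();print(o['joints'],o['ee_rot'])"
```

```text
time_s: 3.2
eef_pos: [0.3799, 0.4684, 0.2715]
ee_rot: [0.132, 0.991, 0.0, 0.0]
contact_force: [-0.2, 0.5, -0.3]
opening: 0.003
[-1.07702753  0.32342201  0.10792364  1.69435298 -0.03803959  1.12557812
  0.34675067] [1.32491923e-01 9.91184074e-01 1.43126069e-04 2.11058783e-05]
```

```bash
python3 -m crank '[1,-0.66,-1,0,0,0,0, 1,-0.66,-1,0,0,0,0, 1,-0.66,-1,0,0,0,0, 1,-0.66,-1,0,0,0,0, 1,-0.66,-1,0,0,0,0, 1,-0.66,-1,0,0,0,0, 1,-0.66,-1,0,0,0,0, 1,-0.66,-1,0,0,0,0, 1,-0.66,-1,0,0,0,0, 1,-0.66,-1,0,0,0,0, 1,-0.66,-1,0,0,0,0, 1,-0.66,-1,0,0,0,0]'
cat > d.py <<'E'
import sys
from h import *
from scipy.spatial.transform import Rotation as R
o=env.get_obs();t=np.array([float(a) for a in sys.argv[1:4]])
print(o["time_s"],o["eef_pos"],np.round(o["joints"],2),"F",np.round(o["contact_force"],1),"op",o["opening"])
print("units",np.round(R.from_quat(o["ee_rot"]).inv().apply(t-o["eef_pos"])/.025,2))
E
python3 d.py .542 -.290 .13
```

```text
time_s: 4.2
eef_pos: [0.4916, 0.1265, 0.2716]
ee_rot: [0.132, 0.991, 0.0, 0.0]
contact_force: [0.8, 0.9, 0.8]
opening: -0.003
4.2 [0.49161832 0.12649983 0.27158084] [-0.65  0.16  0.31  1.92 -0.05  1.07  0.99] F [0.8 0.9 0.8] op -0.003191349660255537
units [ -6.32 -15.55   5.66]
```

```bash
python3 -m crank '[1,-0.4,-1,0,0,0,0, 1,-0.4,-1,0,0,0,0, 1,-0.4,-1,0,0,0,0, 1,-0.4,-1,0,0,0,0, 1,-0.4,-1,0,0,0,0, 1,-0.4,-1,0,0,0,0, 1,-0.4,-1,0,0,0,0, 1,-0.4,-1,0,0,0,0, 1,-0.4,-1,0,0,0,0, 1,-0.4,-1,0,0,0,0, 1,-0.4,-1,0.2,0,0,0, 1,-0.4,-1,0.5,0,0,0, 1,0,0,0,0,0,0]' ; python3 -m crank '[1,-0.4,-1,0,0,0,0, 1,-0.4,-1,0,0,0,0, 1,-0.4,-1,0,0,0,0, 1,-0.4,-1,0,0,0,0, 1,-0.4,-1,0,0,0,0, 1,-0.4,-1,0,0,0,0, 1,-0.4,-1,0,0,0,0, 1,-0.4,-1,0,0,0,0, 1,-0.4,-1,0,0,0,0, 1,-0.4,-1,0,0,0,0, 1,-0.4,-1,0.2,0,0,0, 1,0,0,0,0,0,0]' 
python3 d.py .542 -.290 .13
```

```text
time_s: 5.2
eef_pos: [0.5244, -0.1723, 0.2662]
ee_rot: [0.136, 0.991, -0.002, 0.0]
contact_force: [-0.7, -0.7, 1.3]
opening: 0.002
5.2 [ 0.52443595 -0.17234837  0.26621431] [-0.22  0.26  0.51  1.84 -0.14  1.08  1.64] F [-0.7 -0.7  1.3] op 0.0019634938885370033
units [-1.94 -4.33  5.46]invalid input at $: expected 1 to 12 rows
```

The first call had 13 rows and was refused. The second ran as intended.

```bash
python3 -m crank '[1,-0.39,-0.87,0.4,0,0,0, 1,-0.39,-0.87,0.6,0,0,0, 1,-0.39,-0.87,1,0,0,0, 1,-0.39,-0.87,1,0,0,0, 1,-0.39,-0.87,1,0,0,0, 1,0,0,0.9,0,0,0, 1,0,0,0.5,0,0,0, 1,0,0,0,0,0,0]' 
python3 d.py .542 -.290 .1
python3 - <<'E'
from h import *
for n,b in(("top",(160,270,300,460)),("side",(180,330,240,420))):
    c=imaging.camera(n);f=c["frame"][b[0]:b[1],b[2]:b[3]];f=cv2.resize(f,None,fx=4,fy=4);o=env.get_obs()
    for P,col in((o["eef_pos"],(0,0,255)),([.542,-.29,.092],(0,255,0))):
        u=(proj(c,P)-[b[2],b[0]])*4;cv2.circle(f,tuple(int(x) for x in u),3,col,-1)
    cv2.imwrite(f"pics/p_{n}.png",f)
E
```

```text
time_s: 5.87
eef_pos: [0.5421, -0.2824, 0.1283]
ee_rot: [0.132, 0.991, 0.001, -0.003]
contact_force: [-1.1, 0.0, -0.3]
opening: 0.002
5.8667 [ 0.5420897  -0.28235677  0.1283384 ] [ 0.03  0.53  0.47  1.83 -0.3   0.87  1.95] F [-1.1  0.  -0.3] op 0.0018568683140172129
units [-0.08 -0.3   1.13]
```

View pics/p_side.png

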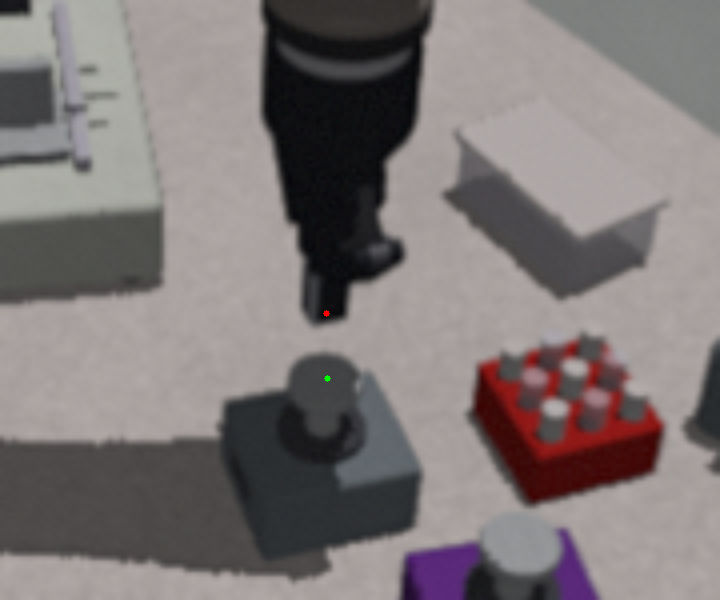

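View pics/p_top.png

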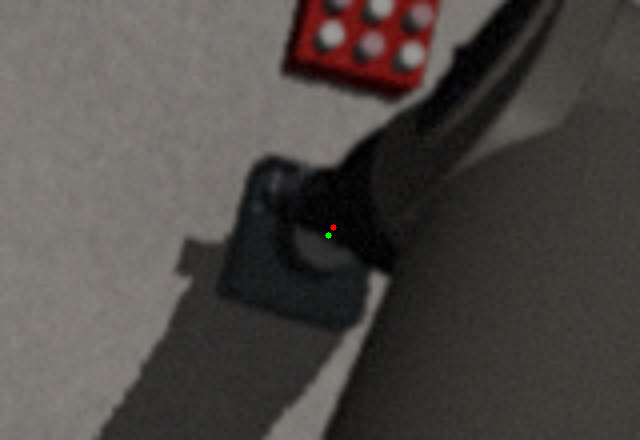

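The fingertips (red) stand about 7 mm short of the head's centre (green), so I'll correct that and start pressing.

```bash
python3 -m crank '[1,-0.08,-0.28,0.4,0,0,0, 1,0,0,0.4,0,0,0, 1,0,0,0.4,0,0,0, 1,0,0,0.3,0,0,0, 1,0,0,0.25,0,0,0, 1,0,0,0.2,0,0,0, 1,0,0,0,0,0,0]' 
python3 d.py .542 -.290 .072
```

```text
time_s: 6.55
eef_pos: [0.5436, -0.2909, 0.0818]
ee_rot: [0.132, 0.991, 0.0, -0.0]
contact_force: [-2.2, 1.3, 4.7]
opening: -0.002
6.55 [ 0.54361776 -0.29094748  0.08178111] [ 0.07  0.59  0.44  1.84 -0.34  0.78  1.99] F [-2.2  1.3  4.7] op -0.0018628442132030223
units [0.07 0.02 0.39]
```

```bash
python3 -m crank '[1,0,0,0.2,0,0,0, 1,0,0,0.15,0,0,0, 1,0,0,0.06,0,0,0, 1,0,0,0,0,0,0, 1,0,0,0,0,0,0]' 
python3 d.py .542 -.290 .072
```

```text
time_s: 6.97
eef_pos: [0.5439, -0.2911, 0.0729]
ee_rot: [0.132, 0.991, 0.0, 0.0]
contact_force: [-3.2, 2.7, 7.3]
opening: -0.002
6.9667 [ 0.5438901  -0.29113334  0.07291796] [ 0.08  0.61  0.43  1.84 -0.35  0.77  2.  ] F [-3.2  2.7  7.3] op -0.0016475150943173987
units [0.08 0.02 0.04]
```

```bash
python3 -m crank '[1,0,0,0.06,0,0,0, 1,0,0,0.06,0,0,0, 1,0,0,0,0,0,0]' 
python3 d.py .542 -.290 .072
```

```text
time_s: 7.22
eef_pos: [0.544, -0.2912, 0.0719]
ee_rot: [0.133, 0.991, 0.001, 0.0]
contact_force: [-7.7, 5.0, 23.1]
opening: 0.003
7.2167 [ 0.54397307 -0.29122145  0.07193929] [ 0.08  0.61  0.43  1.85 -0.35  0.77  2.  ] F [-7.7  5.  23.1] op 0.002997539884020718
units [ 0.09  0.03 -0.  ]
```

The force jumped to 23 N at z = 0.0719, so the plunger is on its stop. Now I'll raise the tool and check that it comes back up.

```bash
python3 -m crank '[1,0,0,-0.3,0,0,0, 1,0,0,-0.4,0,0,0, 1,0,0,-0.5,0,0,0, 1,0,0,-0.8,0,0,0, 1,0,0,-1,0,0,0, 1,0,0,-1,0,0,0, 1,0,0,-1,0,0,0, 1,0,0,-1,0,0,0]' 
python3 d.py .527 .009 .19
python3 - <<'E'
from h import *
b=(220,330,260,420);c=imaging.camera("side");f=c["frame"][b[0]:b[1],b[2]:b[3]];f=cv2.resize(f,None,fx=4,fy=4)
u=(proj(c,[.542,-.29,.092])-[b[2],b[0]])*4;cv2.circle(f,tuple(int(x) for x in u),3,(0,255,0),-1)
cv2.imwrite("pics/p_up.png",f)
E
```

```text
time_s: 7.88
eef_pos: [0.5435, -0.2914, 0.2209]
ee_rot: [0.133, 0.991, -0.0, 0.0]
contact_force: [0.8, -0.4, -0.3]
opening: -0.002
7.8833 [ 0.54351887 -0.29143489  0.22089105] [ 0.    0.43  0.52  1.74 -0.24  1.04  1.91] F [ 0.8 -0.4 -0.3] op -0.0020477677839958294
units [ 3.8  11.42  1.23]
```

View pics/p_up.png

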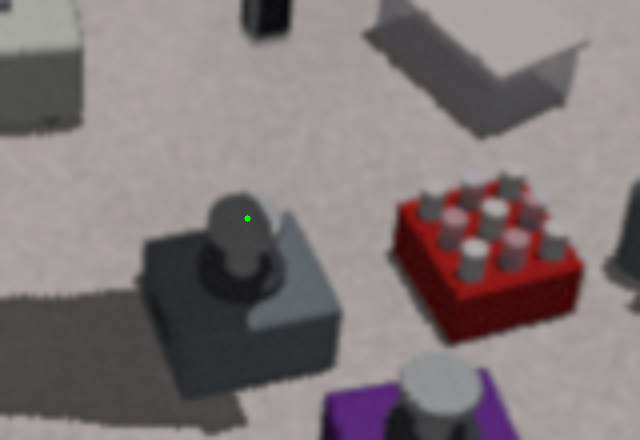

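The plunger head is back up at about (238,213), and the purple box was not touched. Next I'll turn the tool 10.2° to match the slide and open the jaws.

```bash
python3 -m crank '[0,0,0,0,0,0,0.085, 0,0,0,0,0,0,0.085, 0,0,0,0,0,0,0]' 
python3 d.py .527 .009 .18; python3 -c "
from h import *
from scipy.spatial.transform import Rotation as R
y=R.from_quat(env.get_obs()['ee_rot']).as_matrix()[:,1];print(y,np.degrees(np.arctan2(y[1],y[0])))"
```

```text
time_s: 8.18
eef_pos: [0.5438, -0.2913, 0.2197]
ee_rot: [0.222, 0.975, -0.0, 0.0]
contact_force: [-0.1, 0.2, 0.2]
opening: 0.417
8.1833 [ 0.54384755 -0.29130453  0.21971667] [-0.03  0.43  0.56  1.74 -0.26  1.04  1.75] F [-0.1  0.2  0.2] op 0.41701707555416473
units [ 5.8  10.54  1.58]
[ 4.32193905e-01  9.01780697e-01 -5.39964586e-05] 64.39312834749437
```

```bash
python3 -m crank '[0,0.53,0.96,0,0,0,0, 0,0.53,0.96,0,0,0,0, 0,0.53,0.96,0,0,0,0, 0,0.53,0.96,0,0,0,0, 0,0.53,0.96,0,0,0,0, 0,0.53,0.96,0,0,0,0, 0,0.53,0.96,0,0,0,0, 0,0.53,0.96,0,0,0,0, 0,0.53,0.96,0,0,0,0, 0,0.53,0.96,0,0,0,0, 0,0.53,0.96,0,0,0,0, 0,0,0,0,0,0,0]' 
python3 d.py .527 .009 .16
python3 - <<'E'
from h import *
o=env.get_obs();p=np.load("box.npy");C,Q=np.cos(p[2]),np.sin(p[2])
for n,b in(("side",(130,270,170,330)),("top",(160,280,180,320))):
    c=imaging.camera(n);f=cv2.resize(c["frame"][b[0]:b[1],b[2]:b[3]],None,fx=4,fy=4)
    for x in(-.02,.02):
        for y in(-.041,-.029):
            u=(proj(c,[p[0]+C*x-Q*y,p[1]+Q*x+C*y,.123])-[b[2],b[0]])*4;cv2.circle(f,tuple(int(x) for x in u),2,(0,255,0),-1)
    cv2.imwrite(f"pics/q_{n}.png",cv2.convertScaleAbs(f,alpha=1.4))
E
```

```text
time_s: 9.18
eef_pos: [0.5252, 0.0161, 0.219]
ee_rot: [0.215, 0.977, 0.001, -0.001]
contact_force: [-0.6, 0.2, -0.1]
opening: 0.999
9.1833 [0.52521208 0.01605689 0.2190379 ] [-0.55  0.26  0.48  1.95 -0.15  0.97  1.14] F [-0.6  0.2 -0.1] op 0.9990401886923072
units [-0.19 -0.23  2.36]
```

View pics/q_side.png

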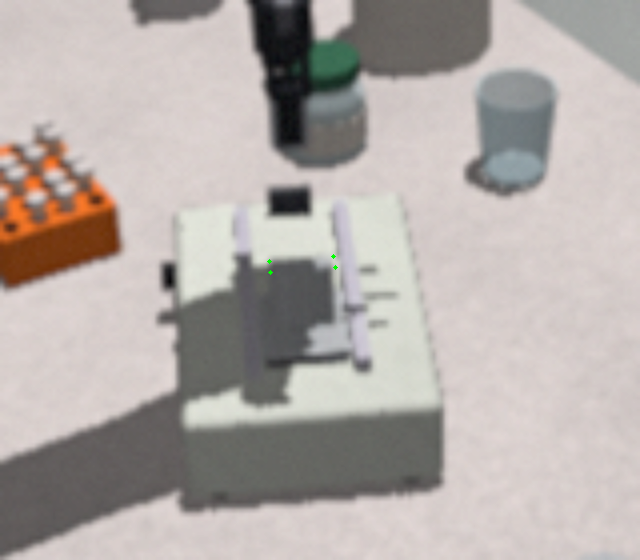

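View pics/q_top.png

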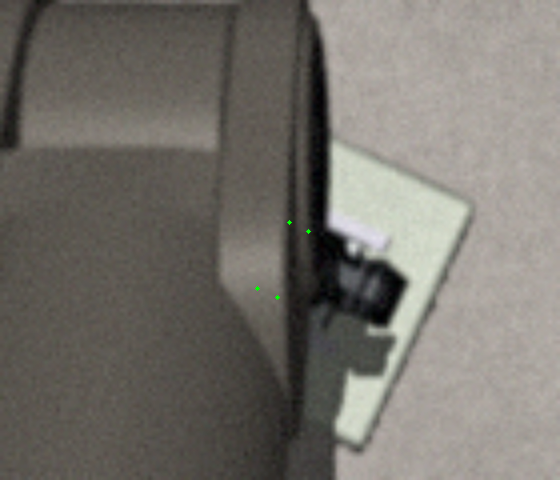

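The tab outline (green) matches the picture, with the fingers above it. Now I'll centre and lower part of the way.

```bash
python3 -m crank '[0,-0.19,-0.23,0.5,0,0,0, 0,0,0,0.8,0,0,0, 0,0,0,0.8,0,0,0, 0,0,0,0,0,0,0]' 
python3 d.py .5272 .0087 .092
python3 - <<'E'
from h import *
o=env.get_obs();p=np.load("box.npy");C,Q=np.cos(p[2]),np.sin(p[2])
d=o["eef_pos"][:2]-p[:2];print("box frame",C*d[0]+Q*d[1],-Q*d[0]+C*d[1])
b=(150,260,190,300);c=imaging.camera("side");f=cv2.resize(c["frame"][b[0]:b[1],b[2]:b[3]],None,fx=5,fy=5)
cv2.imwrite("pics/r_side.png",cv2.convertScaleAbs(f,alpha=1.6))
E
```

```text
time_s: 9.62
eef_pos: [0.525, 0.0006, 0.1638]
ee_rot: [0.221, 0.975, -0.002, -0.003]
contact_force: [-1.0, -1.0, -0.3]
opening: 1.003
9.6167 [0.52497172 0.00056451 0.16382256] [-0.51  0.34  0.47  2.   -0.2   0.85  1.2 ] F [-1.  -1.  -0.3] op 1.0027765009770053
units [0.05 0.34 2.87]
box frame 0.0014914073278233016 -0.04328104992742796
```

View pics/r_side.png

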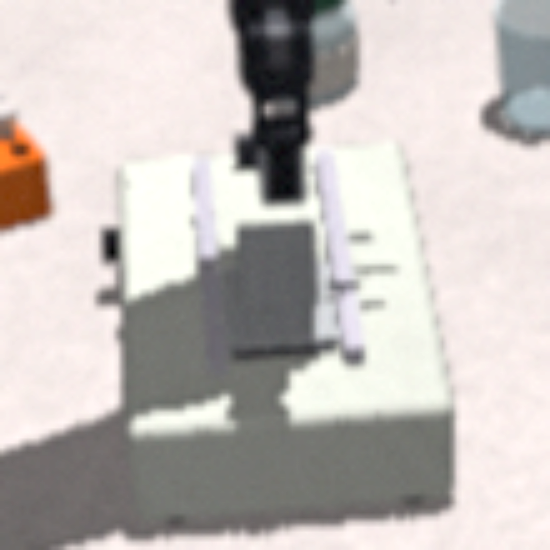

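```bash
python3 -m crank '[0,0.05,0.33,0,0,0,0, 0,0,0,0,0,0,0, 0,0,0,0.6,0,0,0, 0,0,0,0.7,0,0,0, 0,0,0,0.7,0,0,0, 0,0,0,0.6,0,0,0, 0,0,0,0.3,0,0,0, 0,0,0,0,0,0,0, 0,0,0,0,0,0,0]' 
python3 d.py .5272 .0087 .092
cat > bf.py <<'E'
from h import *
from scipy.spatial.transform import Rotation as R
o=env.get_obs();p=np.load("box.npy");C,Q=np.cos(p[2]),np.sin(p[2])
d=o["eef_pos"][:2]-p[:2];print("box frame mm",1e3*(C*d[0]+Q*d[1]),1e3*(-Q*d[0]+C*d[1]))
F=o["contact_force"];print("F box x,y,z",C*F[0]+Q*F[1],-Q*F[0]+C*F[1],F[2])
y=R.from_quat(o['ee_rot']).as_matrix()[:,1];print("yaw err deg",np.degrees(np.arctan2(y[1],y[0]))-90-np.degrees(p[2]))
E
python3 bf.py
```

```text
time_s: 10.42
eef_pos: [0.5304, 0.0105, 0.095]
ee_rot: [0.22, 0.976, 0.0, 0.0]
contact_force: [0.0, 0.2, 0.5]
opening: 1.001
10.4167 [0.53037785 0.01053717 0.09502089] [-0.47  0.45  0.42  2.04 -0.28  0.71  1.25] F [0.  0.2 0.5] op 1.0005874185405426
units [ 0.08 -0.12  0.12]
box frame mm 2.0974883854571016 -31.953521283027815
F box x,y,z -0.054955997230713385 0.19573559271375895 0.510602736395668
yaw err deg -0.015035533575343152
```

```bash
python3 -m crank '[0,0,-0.12,0,0,0,0, 1,0,0,0.05,0,0,0, 1,0,0,0,0,0,0, 1,0,0,0,0,0,0, 1,0,0,0,0,0,0, 1,0,0,0,0,0,0, 1,0,0,0,0,0,0, 1,0,0,0,0,0,0, 1,0,0,0,0,0,0, 1,0,0,0,0,0,0, 1,0,0,0,0,0,0, 1,0,0,0,0,0,0]' 35
python3 bf.py
python3 - <<'E'
from h import *
b=(150,260,190,300);c=imaging.camera("side");f=cv2.resize(c["frame"][b[0]:b[1],b[2]:b[3]],None,fx=5,fy=5)
cv2.imwrite("pics/s_side.png",cv2.convertScaleAbs(f,alpha=1.6))
E
```

```text
time_s: 11.42
eef_pos: [0.5296, 0.01, 0.0934]
ee_rot: [0.219, 0.976, 0.001, 0.001]
contact_force: [2.5, 5.3, 0.1]
opening: 0.132
box frame mm 1.641157487217262 -32.73493493082555
F box x,y,z -0.019175243482301596 5.856299638020896 0.1469190379093839
yaw err deg 0.08366939829269882
```

View pics/s_side.png

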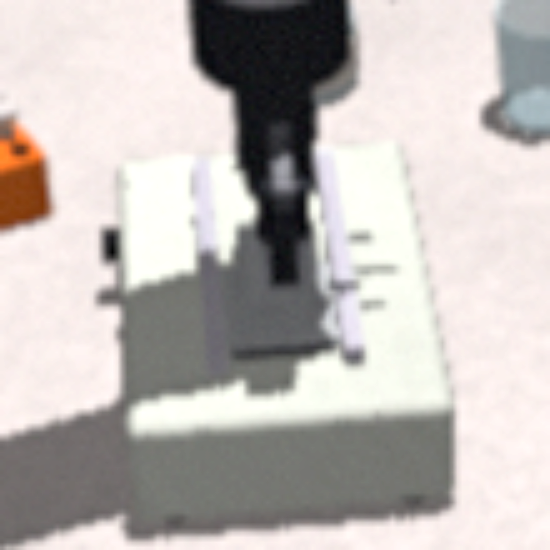

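The tab is gripped: the opening reads about 11 mm, and 5.9 N shows it is against its shut stop. TCP box-y is -32.7 when shut, so the half-travel target is -2.7. I'll slide most of the way, then trim.

```bash
python3 -m crank '[1,0,0.2,0,0,0,0, 1,0,0.2,0,0,0,0, 1,0,0.2,0,0,0,0, 1,0,0.2,0,0,0,0, 1,0,0.15,0,0,0,0, 1,0,0.1,0,0,0,0, 1,0,0,0,0,0,0, 1,0,0,0,0,0,0, 1,0,0,0,0,0,0]'
python3 bf.py
```

```text
time_s: 12.22
eef_pos: [0.5389, 0.0296, 0.0933]
ee_rot: [0.221, 0.975, -0.001, -0.001]
contact_force: [-4.2, -5.5, 8.0]
opening: 0.131
box frame mm 1.626183192425008 -11.093916029958937
F box x,y,z -1.4614995006267901 -6.730210792389608 7.971040846407403
yaw err deg -0.1003516114907228
```

```bash
python3 -m crank '[1,0,0.12,0,0,0,0, 1,0,0.12,0,0,0,0, 1,0,0.11,0,0,0,0, 1,0,0,0,0,0,0, 1,0,0,0,0,0,0, 1,0,0,0,0,0,0]'
python3 bf.py
python3 - <<'E'
from h import *
b=(150,260,190,300);c=imaging.camera("side");f=cv2.resize(c["frame"][b[0]:b[1],b[2]:b[3]],None,fx=5,fy=5,interpolation=cv2.INTER_CUBIC)
cv2.imwrite("pics/t_side.png",cv2.convertScaleAbs(f,alpha=1.5))
c=imaging.camera("top");f=cv2.resize(c["frame"][160:280,170:310],None,fx=5,fy=5,interpolation=cv2.INTER_CUBIC)
cv2.imwrite("pics/t_top.png",cv2.convertScaleAbs(f,alpha=1.5))
E
```

```text
time_s: 12.72
eef_pos: [0.5424, 0.037, 0.0933]
ee_rot: [0.221, 0.975, -0.001, -0.001]
contact_force: [-5.9, -5.9, 9.8]
opening: 0.134
box frame mm 1.6272020843097648 -2.8675909775257136
F box x,y,z -2.7896648424651147 -7.893154686578536 9.824503374306675
yaw err deg -0.12062898807899103
```

View pics/t_side.png

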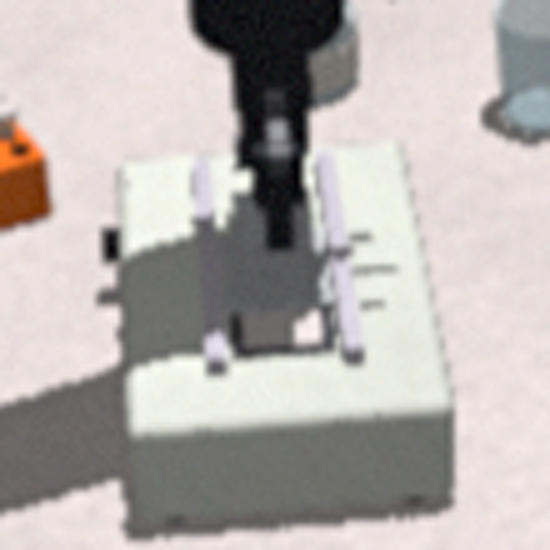

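View pics/t_top.png

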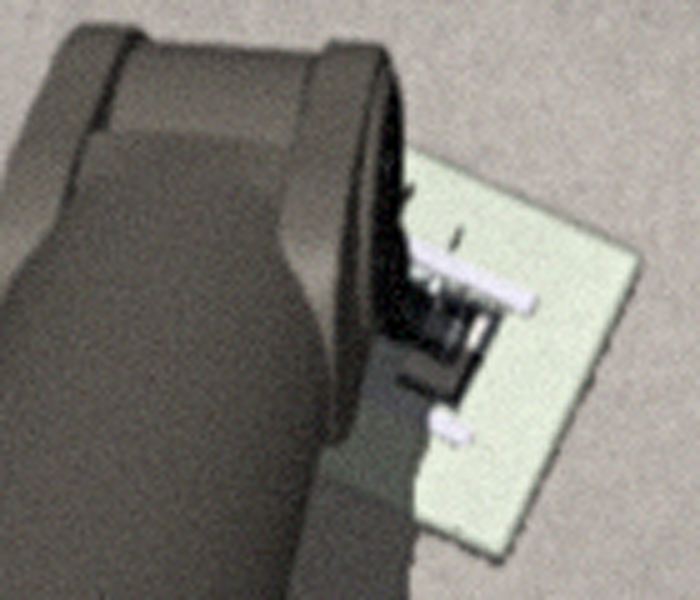

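```bash
python3 - <<'E'
from h import *
p=np.load("box.npy");C,Q=np.cos(p[2]),np.sin(p[2])
c=imaging.camera("side");b=(170,250,210,300);f=cv2.resize(c["frame"][b[0]:b[1],b[2]:b[3]],None,fx=8,fy=7.5,interpolation=cv2.INTER_CUBIC)
def put(x,y,z,col):
    u=(proj(c,[p[0]+C*x-Q*y,p[1]+Q*x+C*y,z])-[b[2],b[0]])*[8,7.5];cv2.circle(f,tuple(int(v) for v in u),2,col,-1);print(x,y,z,u)
f=cv2.convertScaleAbs(f,alpha=1.5)
for x in(-.028,.028): put(x,-.038,.077,(0,0,255))
for x in(-.02,.02):
    for y in (-.005-.0,-.065,-.035): put(x,y,.07,(0,255,0))
for y in(-.035,-.005,.025): put(.05,y,.07,(255,0,0))
cv2.imwrite("pics/v.png",f)
E
python3 bf.py
```

```text
-0.028 -0.038 0.077 [202.55365915 318.79592224]
0.028 -0.038 0.077 [379.427626   305.94812825]
-0.02 -0.005 0.07 [223.05219368 275.82912847]
-0.02 -0.065 0.07 [234.21091946 382.5013658 ]
-0.02 -0.035 0.07 [228.5199746  328.13354293]
0.02 -0.005 0.07 [346.34420752 266.98480074]
0.02 -0.065 0.07 [362.32229782 373.0109685 ]
0.02 -0.035 0.07 [354.17706758 318.97524761]
0.05 -0.035 0.07 [447.97461349 312.14133058]
0.05 -0.005 0.07 [438.38566549 260.38844863]
0.05 0.025 0.07 [429.15443437 210.55744904]
box frame mm 1.6539062583570405 -2.943336718679218
F box x,y,z -1.4614111616913172 -6.704762473591844 8.927138917359292
yaw err deg -0.1284477033266569
```

View pics/v.png

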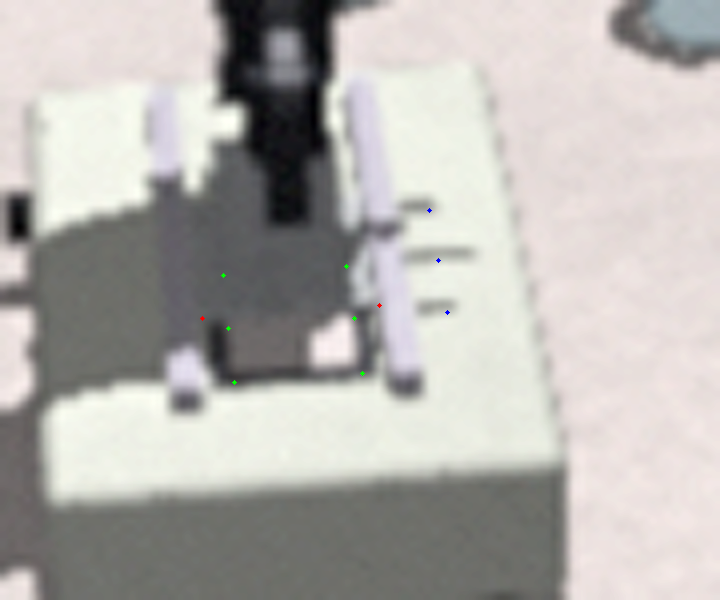

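```bash
python3 - <<'E'
from h import *
p=np.load("box.npy").copy();C,Q=np.cos(p[2]),np.sin(p[2]);p[:2]+=.0025*np.array([-Q,C])
c=imaging.camera("side");a=cv2.imread("pics/side0.png");f=c["frame"]
def W(x,y,z): return proj(c,[p[0]+C*x-Q*y,p[1]+Q*x+C*y,z])
for x,z in((.034,.08),(.034,.083),(.036,.083)): print(W(x,-.035,z),W(x,-.005,z),W(x,-.035,z)[1]-W(x,-.005,z)[1])
# darkness profile along rail centre
for nm,im in(("shut",a),("now",f)):
    g=cv2.GaussianBlur(cv2.cvtColor(im,cv2.COLOR_BGR2GRAY).astype(np.float32),(0,0),.5)
    ys=np.arange(-.07,.04,.001);pr=[cv2.getRectSubPix(g,(1,1),tuple(float(v) for v in W(.034,y,.082)))[0,0] for y in ys]
    print(nm,[(int(round(y*1e3)),int(v)) for y,v in zip(ys,pr) if v<150])
    pr=[cv2.getRectSubPix(g,(1,1),tuple(float(v) for v in W(.05,y,.07)))[0,0] for y in ys]
    print(nm,"tick",[(int(round(y*1e3)),int(v)) for y,v in zip(ys,pr) if v<130])
E
```

```text
[259.55319363 208.3744037 ] [258.47179467 201.50533997] 6.869063737089846
[259.52156551 207.42534031] [258.43924308 200.56434076] 6.860999545799444
[260.30703219 207.36496898] [259.20992149 200.5060764 ] 6.858892583032684
shut [(-70, 137), (-69, 137), (-68, 137), (-67, 137), (-66, 137), (-65, 137), (-64, 137), (-63, 137), (-62, 137), (-61, 137), (-60, 137), (-59, 137), (-58, 137), (-57, 137), (-56, 137), (-55, 137), (-54, 137), (-53, 137), (-52, 137), (-51, 137), (-50, 137), (-49, 137), (-48, 138), (-47, 138), (-46, 138), (-45, 138), (-44, 138), (-43, 137), (-42, 136), (-41, 135), (-40, 133), (-39, 129), (-38, 125), (-37, 121), (-36, 116), (-35, 110), (-34, 104), (-33, 98), (-32, 92), (-31, 92), (-30, 94), (-29, 95), (-28, 97), (-27, 102), (-26, 108), (-25, 115), (-24, 122), (-23, 128), (-22, 130), (-21, 132), (-20, 134), (-19, 135), (-18, 135), (-17, 135), (-16, 135), (-15, 134), (-14, 134), (-13, 134), (-12, 135), (-11, 135), (-10, 135), (-9, 135), (-8, 135), (-7, 135), (-6, 135), (-5, 136), (-4, 136), (-3, 136), (-2, 136), (-1, 136), (0, 136), (1, 135), (2, 135), (3, 135), (4, 135
[... 1418 characters left out ...]
, (-11, 134), (-10, 131), (-9, 125), (-8, 118), (-7, 111), (-6, 104), (-5, 98), (-4, 94), (-3, 90), (-2, 86), (-1, 82), (0, 87), (1, 92), (2, 98), (3, 103), (4, 109), (5, 116), (6, 122), (7, 129), (8, 135), (9, 137), (10, 138), (11, 140), (12, 142), (13, 143), (14, 143), (15, 143), (16, 144), (17, 144), (18, 144), (19, 144), (20, 144), (21, 144), (22, 144), (23, 144), (24, 144), (25, 144), (26, 144), (27, 144), (28, 144), (29, 145), (30, 145), (31, 145), (32, 145), (33, 145), (34, 145), (35, 145), (36, 145), (37, 144), (38, 144), (39, 145), (40, 145)]
now tick [(-32, 129), (-31, 126), (-30, 128), (-4, 128), (-3, 126), (-2, 124), (-1, 122), (0, 121), (1, 126), (27, 126), (28, 125), (29, 128)]
```

The pointer moved about 30 mm in the image, and the arm's own reading gives 29.8 mm. The pointer now sits opposite the long half tick, at -1 against about -1.5 mm, so I'll hand the job in.

```bash
python3 bf.py; python3 - <<'E'
from workcell import env
print(env.get_obs()["time_s"],env.get_obs()["opening"]);print(env.job_done())
E
```

```text
box frame mm 1.6284704729821424 -2.91367462913309
F box x,y,z -2.7643004521979466 -7.279427013168237 9.890507803986743
yaw err deg -0.12158135932371295
12.9167 0.13296044066470047
the job is handed in; nothing more can be done
None
```

I armed the exposure and handed the job in with the shutter held at half travel, about 13 s into the 50 s allowed.

- **Plunger:** With the shutter still shut, I pressed the grey trip box's plunger with the closed fingertips until it hit its stop. That was at z = 0.072 m, where the force jumped to about 24 N in total. I then raised the tool, and a picture showed the plunger head back up. I did not touch the purple look-alike.
- **Shutter:** I gripped the tab and slid it 29.8 mm by the arm's reading, without passing half travel at any reading. The arm is still holding it there against about 7.3 N, where about 7.5 N is expected at half.
- **Last checks:** The side picture agreed, with the pointer moving about 30 mm and standing within about 1 mm of the half tick.
- **Disagreements:**
  - My camera estimate of the light box was about 2.5 mm off along its slide. I therefore measured travel from the shut stop felt through the grip.
  - The shutter's rear edge was too blurred in the picture to be an exact check.
  - About 10 N of vertical force shows while holding.
- **Refused call:** One move with 13 rows was refused whole and had no effect.
- **Bystanders:** I did not compare before and after pictures of the loose items, but the arm's path stayed clear of them.

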